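# Tip a thumb slug out of its tall tube

## Robot

A 6-joint arm with a two-finger parallel gripper is mounted at the origin on the work surface. World frame = base frame: x ahead of the robot, y to its left, z up, the work surface at z = 0. Lengths are in m, angles in rad, forces in N, time in s.
With the tool pointing down it reaches from about 0.375 to 0.825 m from the base axis. Payload 5.5 kg.
Tool frame: the origin (TCP) lies on the centre line of the jaws, within the pads' length; the fingertips stand 8 mm ahead of it and the grasp point (between the pads) lies 11 mm behind it (env.tip_reach is the distance from the TCP to the fingertips, in m); z points along the fingers, y is the line along which they close (so a half turn about z gives the same grasp; the last joint's range is limited). The gripper opens to 85 mm and grips with 20 to 120 N. Pads are 22 mm wide; open, the fingers measure 114 mm over their backs; the gripper's body (76 mm by 85 mm) begins 54 mm behind the grasp point. The pads swing forward as they close: fully open they stand 13 mm farther back than shut.
Start: joints at [-1.198, 0.314, -0.047, 1.21, 0, 1.571], TCP at [0.219, -0.559, 0.211] pointing down, gripper open.
Joint ranges: [-2.67, 2.67], [-0.69, 1.73], [-1.03, 1.25], [-2.08, 2.16], [-1.42, 1.45], [-3.14, 3.14]. Speed limits (rad/s): [2.39, 2.39, 3.01, 3.14, 3.14, 3.14].

## Interface

Orientations are given as a 3x3 rotation matrix whose columns are the frame's x, y, z axes.
In Python, from plant import readout, eyes, env, finder gives the robot as it stands.
- The arm moves only by the tool carry_out, never from a script. Its argument "rows" is a list of rows, each a list of 7 numbers: the turn, a rotation vector about the tool's x, y, z in rad, then the shift along the tool's x, y, z in mm, then the finger opening in mm, from 0 to 85.4. In form: [[ax, ay, az, x, y, z, hand], ...]. A call has 1 to 5 rows; each row shifts and turns the commanded pose from where the row before left it, along the tool's axes as they then stand; what a row does not reach is not made up. A row lasts 1/8 s, in which the tool goes at most 62.5 mm and 10.7 degrees, less where a joint would pass 70% of its speed; a pose out of reach is approached as far as the arm can. A call is refused whole if a number of a shift passes 62.5 or a number of a turn 0.188, either way. A call with a gripper value outside its range is refused whole. The fingers move at their own pace and stop on an object; the grip force is fixed at half the most. Time passes only in rows, so rows that do not move let the fingers close. It gives the time, the measured TCP pose, the force, the opening and the grip force at its end, in the units of the state.
- readout.read_state(): the state, without advancing time (a new reading comes with each control period).
- eyes.capture(name): name is "scene" or "top" or "wrist"; returns a dict with "pixels" (400x640x3 uint8, red, green, blue), "z_map" (400x640 float32, m along the optical axis (not along the pixel's ray), 0 where there is no reading), "mtx" (3x3 intrinsics, pixels), "k1" (the pictures are not rectified: a ray, as slopes to the right and down, at radius r is drawn at 1 + k1 r^2 times it, then the intrinsics apply), "R" (3x3) and "t" (3): a world point X has camera coordinates R X + t. Camera axes: x right, y down, z forward; pixel columns grow to the right and rows downward; lengths in m; the calibration is good to about 2 mm. A picture is of the moment at which its call begins.
- env.finish_job(): hands the job in; it is judged then, once.
Trained networks look in a picture, given as the dict that the camera call returned (one of the last four; its "shot" number tells which), for a name from the list of things; names that differ only in an ending like _2 or _b are one class to them, and where a whole thing is asked for, a point or a joint stands for the part that bears it (a point fixed in the world has none). Each returns a list of dicts, best first, with "score" (0 to 1); they miss things now and then, are a little off and sometimes report something else, mostly with a low value. They report only what shows in the picture. A call takes as long as a camera call.
- finder.cut_out(target, picture): "region" (400x640 bool, what is visible of it) and "extent" ([left, top, right, bottom] in pixels, round what is visible of it).
- finder.mark_of(target, picture): "uv" ([column, row] in pixels: a listed point, or the origin of a listed thing).
The state is a dict: "time_s": time; "joint_positions": joint angles; "qd": joint speeds; "tau": joint torques, N m; "position": TCP position; "tool_rot": TCP orientation; "wrist_force": force on the tool from outside, world axes, zero at the start; "wrist_torque": the same for the moment, N m; "gripper_width": opening from 0.0 (shut) to 1.0 (fully open); "grip_force": force on a finger pad.
Only numpy, scipy, OpenCV 4.12 (cv2) and the standard library are available. Lean on these libraries where they do the work, as an engineer would, in place of code of your own. Each camera call takes 0.05 s, during which the arm holds its last target. There are 200 camera calls.

## Task

Two tip-out stands on the bench each carry a tall clear tube with a piece of white thumb slug at the bottom, too deep to grip. Tilt the tube that holds the long slug (not the one with the short disc-like offcut) until the slug slides out, leave it resting in that stand's own catch tray, and let the tube come back upright. Leave the other tube and its offcut as they are.

Things in the scene. Friction and masses are not known exactly. Their poses are not given: they have to be found in the camera images.
- slug_stand: Fixed stand of the tube with the long slug: two dark steel cheeks (x -20 to 20, y 42 to 50 either side, 157 mm high) and a wooden catch tray (x 20 to 210, y -60 to 60, walls 45 high, floor 5). Origin on the bench under the tube's axis; x points level towards the tray, roughly away from the robot, the way the tube tips; z up. Hinge axis along y, 140 mm above the origin.
- slug_tube (a joint): Tilt of the clear tube with the long slug, rad: 0 upright, 1.57 level with the mouth over the tray, stop at 2.2. Outer diameter 56 mm, wall 4; rim 80 above, foot 94 below the hinge. Pushed from behind near the rim with 3 to 5 N it tips; let go, its heavy foot swings it back upright gently in about 2 s. Slippery inside: the slug slides out at 2.0 to 2.2.
- slug_mid (a point): Centre of the long white thumb slug, a plain loose cylinder 32 in diameter and 60 long, about 60 g, at the start standing at the bottom of its tube, its top 95 below the rim; its z is the cylinder's axis.
- offcut_tube (a joint): Tilt of the tube in the other, identical stand (beside the first, about 300 to 500 mm away), which holds the short white offcut, 32 in diameter and 18 high; 0 upright. To be left alone.

How it is judged:
On the way:
1. the tube with the long slug is tilted past level, mouth downward (value of joint slug_tube above 1.7 rad), for 0.1 s.
At the end, for the whole second after the job is handed in: The long slug is inside its stand's catch tray (centre within the tray walls and less than 45 mm above the bench), its tube is upright again within 10 degrees (0.17 rad), and the other tube is upright within 10 degrees (x of slug_mid in the frame of slug_stand between 0.025 and 0.205 m and y of slug_mid in the frame of slug_stand between -0.055 and 0.055 m and z of slug_mid in the frame of slug_stand below 0.045 m and value of joint each of slug_tube, offcut_tube below 0.17 rad); the robot touches nothing.
It fails at once if the tube with the short offcut is tilted by more than 20 degrees (value of joint offcut_tube above 0.35 rad).
It also fails if it takes over 43 s, if anything falls off the work surface, if the arm or the gripper's body presses on something with over 40 N, if the wrist force passes 120 N, or if a joint passes its speed limit or range.

## Working session

There is one attempt and no reset: what is moved stays moved. The work goes in short steps, Python scripts to look and compute and a tool call to move; the robot and the scene stay as the last step left them, time stands still between calls to the robot, and variables do not carry over. Pictures are saved under pics/ and viewed, at most 10 in all, crops included, and the job is handed in when it is done.

Besides the shell and the picture viewer there is one more tool, called after "Call:" as a command line: name --pt "numbers of a row" for each row, then --argument value for the rest. carry_out: Moves the arm, as the interface text tells. Its arguments: {"type":"object","properties":{"rows":{"type":"array","items":{"type":"array","items":{"type":"number"}}}},"required":["rows"]}

```bash
mkdir -p pics; ls
cat > h.py <<'E'
import numpy as np, cv2
from plant import readout, eyes, env, finder
def pts(p,mask):
    v,u=np.nonzero(mask&(p["z_map"]>0)); z=p["z_map"][v,u]; K=p["mtx"]
    d=np.array([[(a-K[0,2])/K[0,0],(b-K[1,2])/K[1,1]] for a,b in zip(u,v)])
    s=d.copy()
    for _ in range(10): s=d/(1+p["k1"]*(s**2).sum(1,keepdims=True))
    c=np.c_[s*z[:,None],z]
    return (c-p["t"])@p["R"]
E
python3 - <<'E'
from h import *
for n in ["scene","top"]:
    p=eyes.capture(n); cv2.imwrite(f"pics/{n}.png",p["pixels"][:,:,::-1]); print(n,p["R"].round(2).tolist(),p["t"])
    for t in ["slug_stand","slug_tube","slug_mid","offcut_tube"]:
        for r in finder.cut_out(t,p)[:3]:
            q=pts(p,r["region"]); print(t,round(r["score"],2),r["extent"],np.percentile(q,[2,50,98],axis=0).round(3).tolist() if len(q) else None)
        print(t,[(m["uv"],round(m["score"],2)) for m in finder.mark_of(t,p)[:3]] if t in("slug_stand","slug_mid") else "")
E
```

```text
pics
scene [[-0.81, 0.59, -0.02], [0.38, 0.5, -0.78], [-0.45, -0.63, -0.63]] [ 0.3938326  -0.09081688  1.00034924]
slug_stand 0.86 [135.9, 94.6, 289.2, 252.0] [[0.46, -0.287, 0.004], [0.558, -0.212, 0.033], [0.721, -0.169, 0.215]]
slug_stand [([246.1, 195.6], 0.92)]
slug_tube 0.71 [216.8, 96.7, 254.4, 184.4] [[0.488, -0.254, 0.05], [0.526, -0.211, 0.174], [0.539, -0.2, 0.22]]
slug_tube 
slug_mid [([247.0, 195.9], 0.15)]
offcut_tube 0.83 [357.9, 215.6, 417.2, 341.4] [[0.5, 0.171, 0.053], [0.538, 0.212, 0.167], [0.551, 0.228, 0.221]]
offcut_tube 
top [[0.01, -1.0, -0.02], [-1.0, -0.0, -0.08], [0.08, 0.02, -1.0]] [0.00585652 0.52887204 1.01265065]
slug_stand 0.64 [396.8, 111.9, 468.3, 239.6] [[0.453, -0.285, 0.003], [0.585, -0.226, 0.011], [0.718, -0.169, 0.219]]
slug_stand [([422.9, 210.2], 0.81)]
slug_tube 0.67 [419.1, 187.3, 466.6, 222.1] [[0.486, -0.252, 0.067], [0.513, -0.226, 0.171], [0.538, -0.194, 0.222]]
slug_tube 
slug_mid 0.51 [438.5, 194.4, 444.5, 211.3] [[0.497, -0.242, 0.123], [0.515, -0.235, 0.126], [0.526, -0.208, 0.219]]
slug_mid [([432.1, 204.6], 0.64)]
offcut_tube 0.89 [203.9, 180.4, 247.7, 213.1] [[0.497, 0.166, 0.054], [0.526, 0.203, 0.163], [0.551, 0.225, 0.222]]
offcut_tube
```

View pics/scene.png

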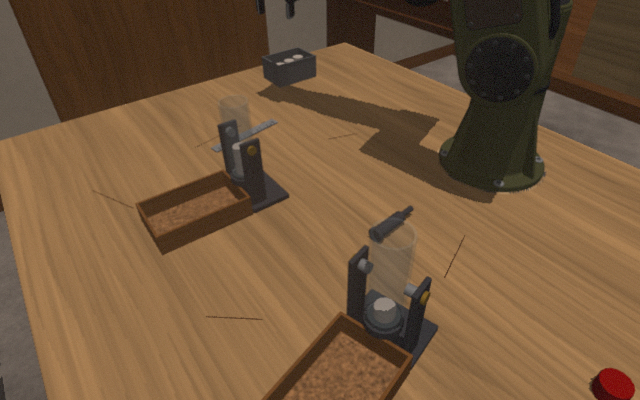

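View pics/top.png

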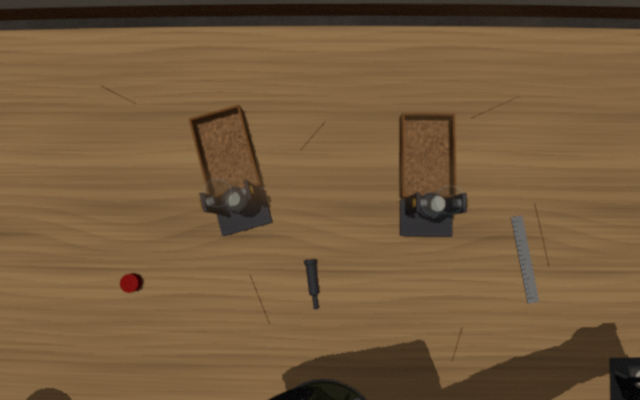

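Run:
```python
from h import *
p=eyes.capture("scene")
im=p["pixels"][80:360,120:460,::-1]
a=cv2.resize(p["pixels"][85:215,205:295,::-1],None,fx=4,fy=4,interpolation=cv2.INTER_CUBIC)
b=cv2.resize(p["pixels"][215:345,345:435,::-1],None,fx=4,fy=4,interpolation=cv2.INTER_CUBIC)
cv2.imwrite("pics/crop.png",np.hstack([a,b]))
allq=[]
for n in ["scene","top"]:
    p=eyes.capture(n); q=pts(p,np.ones((400,640),bool)); 
    k=(q[:,0]>.4)&(q[:,0]<.8)&(q[:,1]>-.35)&(q[:,1]<-.1); q=q[k]
    w=q[(q[:,2]>.038)&(q[:,2]<.05)&(q[:,0]>.54)]; r=cv2.minAreaRect(w[:,:2].astype(np.float32)); print(n,"tray",len(w),r, cv2.boxPoints(r).round(3).tolist())
    c=q[(q[:,2]>.152)&(q[:,2]<.162)]; print("cheektop",len(c))
    for s in (c[c[:,1]<-.255],c[c[:,1]>-.195]): 
        if len(s): print(len(s),s.min(0).round(3),s.mean(0).round(3),s.max(0).round(3))
    t=q[q[:,2]>.185]; r=cv2.minAreaRect(t[:,:2].astype(np.float32)); print("rim",len(t),r,t[:,2].max())
s=readout.read_state(); print(s["position"],s["tool_rot"],s["time_s"],s["wrist_force"])
```

```text
scene tray 1030 ((0.6312268972396851, -0.22980603575706482), (0.12576161324977875, 0.18222294747829437), 89.7850112915039) [[0.5400000214576721, -0.2919999957084656], [0.722000002861023, -0.2930000126361847], [0.7229999899864197, -0.16699999570846558], [0.5400000214576721, -0.16699999570846558]]
cheektop 258
14 [ 0.525 -0.276  0.152] [ 0.528 -0.272  0.155] [ 0.532 -0.268  0.157]
100 [ 0.491 -0.187  0.152] [ 0.513 -0.181  0.156] [ 0.531 -0.177  0.159]
rim 855 ((0.5123057961463928, -0.22703292965888977), (0.0569353885948658, 0.0554819218814373), 55.211631774902344) 0.2210529645028554
top tray 623 ((0.6320620179176331, -0.2286185622215271), (0.11963823437690735, 0.18282678723335266), 89.73970794677734) [[0.5400000214576721, -0.2879999876022339], [0.7229999899864197, -0.289000004529953], [0.7239999771118164, -0.16899999976158142], [0.5410000085830688, -0.1679999977350235]]
cheektop 224
65 [ 0.494 -0.278  0.152] [ 0.511 -0.274  0.157] [ 0.533 -0.269  0.162]
97 [ 0.495 -0.187  0.152] [ 0.514 -0.182  0.157] [ 0.533 -0.178  0.162]
rim 454 ((0.5136479735374451, -0.22763633728027344), (0.05345645546913147, 0.05509417504072189), 68.33365631103516) 0.22383744248075446
[ 0.21855338 -0.55879904  0.21073172] [[ 9.31296220e-01  3.64262749e-01  1.96125211e-05]
 [ 3.64262749e-01 -9.31296218e-01 -6.74623298e-05]
 [-6.30894696e-06  6.99715236e-05 -9.99999998e-01]] 0.85 [-0.06103747  0.06644062 -1.0506986 ]
```

View pics/crop.png

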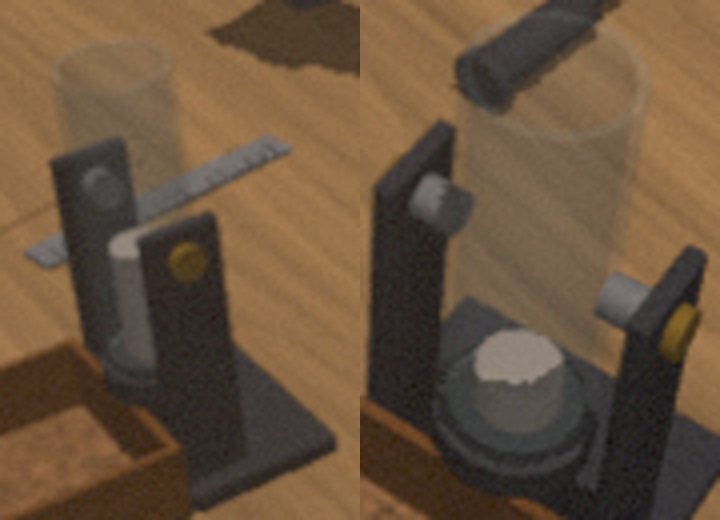

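Call:
carry_out --pt "0 0 0.186 0 0 0 0" --pt "0 0 0.186 0 0 0 0" --pt "0 0 0 30 -47 0 0" --pt "0 0 0 30 -47 0 0" --pt "0 0 0 30 -47 0 0"

```text
time_s: 1.48
position: [0.3091, -0.4164, 0.2107]
tool_rot: [[1.0, -0.0, 0.0], [-0.0, -1.0, -0.0], [0.0, 0.0, -1.0]]
wrist_force: [0.8, 0.4, 0.2]
gripper_width: 0.001
grip_force: 0.0
```

Call:
carry_out --pt "0 0 0 30 -47 0 0" --pt "0 0 0 30 -47 0 0" --pt "0 0 0 30 -47 0 0" --pt "0 0 0 30 -47 0 0" --pt "0 0 0 0 0 0 0"

```text
time_s: 2.1
position: [0.4299, -0.2268, 0.2109]
tool_rot: [[1.0, 0.007, 0.001], [0.007, -1.0, 0.0], [0.001, -0.0, -1.0]]
wrist_force: [-0.2, -0.5, -0.7]
gripper_width: -0.0
grip_force: 0.0
```

Run:
```python
from h import *
s=readout.read_state(); print(s["position"].round(4) if hasattr(s["position"],"round") else s["position"],np.round(s["tool_rot"],3).tolist(),s["time_s"],s["wrist_force"],s["gripper_width"],env.tip_reach)
o=np.array([513.,0])
for th in [0,.2,.4,.6,.8,1,1.2,1.4,1.6,1.8,1.9,2.0,2.05,2.1,2.15,2.2]:
    c,q=np.cos(th),np.sin(th); off=np.interp(th,[1.2,1.9],[-11,11])
    print(th,np.round([513-28*c+62*q+off,140+28*q+62*c+8],0))
p=eyes.capture("scene"); cv2.imwrite("pics/s2.png",p["pixels"][:,:,::-1])
```

```text
[ 0.4299 -0.2268  0.2109] [[1.0, 0.007, 0.001], [0.007, -1.0, 0.0], [0.001, -0.0, -1.0]] 2.1 [-0.2294401  -0.51052059 -0.73949376] -0.00031663906240631077 0.008
0 [474. 210.]
0.2 [487. 214.]
0.4 [500. 216.]
0.6 [514. 215.]
0.8 [527. 211.]
1 [539. 205.]
1.2 [550. 197.]
1.4 [565. 186.]
1.6 [577. 174.]
1.8 [588. 161.]
1.9 [592. 154.]
2.0 [592. 148.]
2.05 [592. 144.]
2.1 [592. 141.]
2.15 [591. 137.]
2.2 [591. 134.]
```

View pics/s2.png

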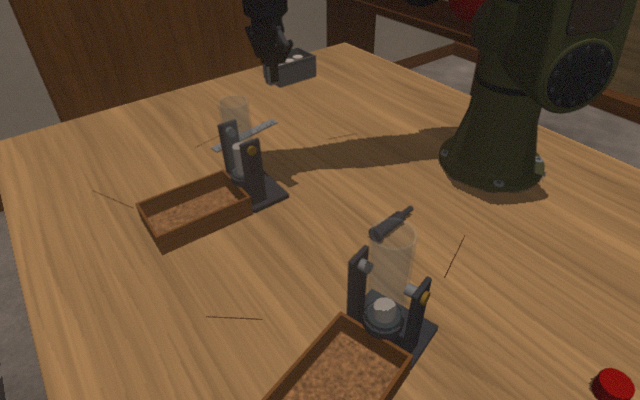

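Call:
carry_out --pt "0 0 0 20 1 1 0" --pt "0 0 0 20 0 0 0" --pt "0 0 0 6 0 0 0" --pt "0 0 0 6 0 -2 0" --pt "0 0 0 6 0 -2 0"

```text
time_s: 2.78
position: [0.4862, -0.231, 0.2138]
tool_rot: [[1.0, -0.0, -0.0], [-0.0, -1.0, 0.0], [-0.0, -0.0, -1.0]]
wrist_force: [-0.3, -0.1, 0.2]
gripper_width: -0.001
grip_force: 0.0
```

Call:
carry_out --pt "0 0 0 7 0 -1 0" --pt "0 0 0 7 0 -1 0" --pt "0 0 0 7 0 0 0" --pt "0 0 0 7 0 1 0" --pt "0 0 0 7 0 2 0"

```text
time_s: 3.4
position: [0.5218, -0.2305, 0.2125]
tool_rot: [[1.0, 0.001, -0.0], [0.001, -1.0, 0.0], [-0.0, -0.0, -1.0]]
wrist_force: [0.5, 0.4, 0.2]
gripper_width: 0.003
grip_force: 0.0
```

Run:
```python
from h import *
p=eyes.capture("scene"); cv2.imwrite("pics/s3.png",cv2.resize(p["pixels"][20:260,120:360,::-1],None,fx=2.4,fy=2.4))
```

```text
(no output)
```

View pics/s3.png

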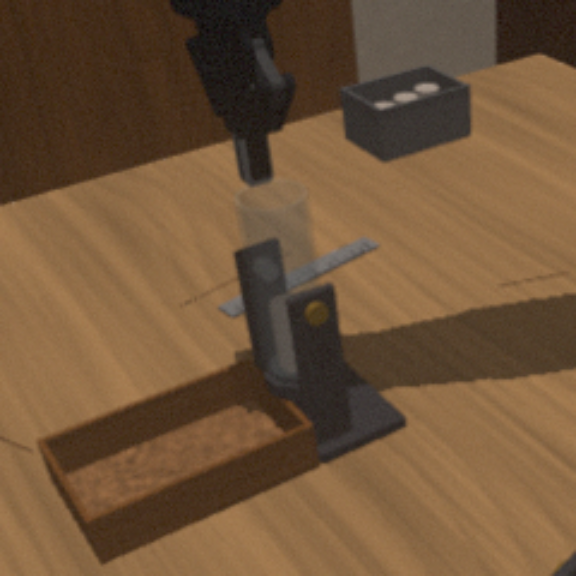

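Run:
```python
from h import *
for n in ["scene","top"]:
    p=eyes.capture(n); q=pts(p,np.ones((400,640),bool))
    k=(q[:,2]>.1)&(q[:,2]<.30)&(abs(q[:,1]+.228)<.09)&(q[:,0]>.38)&(q[:,0]<.62); q=q[k]
    for z in np.arange(.19,.30,.01):
        m=q[(q[:,2]>=z)&(q[:,2]<z+.01)]
        if len(m): print(n,z.round(3),len(m),np.percentile(m,[2,50,98],axis=0)[:,:2].round(3).tolist())
s=readout.read_state(); print(s["position"],s["joint_positions"],s["wrist_force"])
```

```text
scene 0.19 177 [[0.491, -0.253], [0.52, -0.207], [0.539, -0.2]]
scene 0.2 256 [[0.489, -0.254], [0.513, -0.216], [0.539, -0.2]]
scene 0.21 317 [[0.488, -0.253], [0.513, -0.222], [0.539, -0.2]]
scene 0.22 16 [[0.487, -0.251], [0.521, -0.22], [0.539, -0.202]]
scene 0.23 39 [[0.512, -0.235], [0.526, -0.223], [0.532, -0.216]]
scene 0.24 76 [[0.513, -0.232], [0.528, -0.218], [0.533, -0.214]]
scene 0.25 79 [[0.512, -0.232], [0.526, -0.216], [0.533, -0.213]]
scene 0.26 83 [[0.511, -0.233], [0.527, -0.218], [0.533, -0.214]]
scene 0.27 57 [[0.513, -0.251], [0.533, -0.218], [0.535, -0.199]]
scene 0.28 155 [[0.511, -0.26], [0.533, -0.205], [0.535, -0.191]]
scene 0.29 134 [[0.511, -0.27], [0.533, -0.212], [0.538, -0.183]]
top 0.19 32 [[0.488, -0.25], [0.501, -0.212], [0.519, -0.202]]
top 0.2 36 [[0.488, -0.248], [0.5, -0.207], [0.519, -0.201]]
top 0.21 55 [[0.486, -0.248], [0.496, -0.215], [0.515, -0.201]]
top 0.22 60 [[0.486, -0.248], [0.494, -0.218], [0.516, -0.203]]
top 0.23 3 [[0.512, -0.222], [0.514, -0.22], [0.516, -0.22]]
top 0.24 5 [[0.512, -0.225], [0.512, -0.22], [0.515, -0.22]]
top 0.25 1 [[0.516, -0.218], [0.516, -0.218], [0.516, -0.218]]
top 0.26 1 [[0.516, -0.215], [0.516, -0.215], [0.516, -0.215]]
top 0.27 4 [[0.511, -0.216], [0.514, -0.213], [0.516, -0.21]]
top 0.28 8 [[0.51, -0.213], [0.513, -0.209], [0.516, -0.201]]
top 0.29 22 [[0.508, -0.212], [0.511, -0.201], [0.517, -0.188]]
[ 0.52139807 -0.23041764  0.21231613] [-4.16078343e-01  2.56908670e-01 -1.18937821e-01  1.19557144e+00
 -6.19926846e-05  2.72440176e+00] [-0.80616945  0.13957745 -0.62666479]
```

Call:
carry_out --pt "0 0 0 0 0 -12 0" --pt "0 0 0 -45 0 0 0" --pt "0 0 0 -50 0 0 0" --pt "0 0 0 0 0 35 0" --pt "0 0 0 0 0 0 0"

```text
time_s: 4.18
position: [0.4246, -0.23, 0.1891]
tool_rot: [[1.0, 0.0, -0.002], [0.0, -1.0, 0.001], [-0.002, -0.001, -1.0]]
wrist_force: [-0.9, -0.6, -0.8]
gripper_width: -0.001
grip_force: 0.0
```

```bash
cat > tip.py <<'E'
from h import *
for n in ["scene","top"]:
    p=eyes.capture(n); q=pts(p,np.ones((400,640),bool))
    k=(q[:,2]>.14)&(q[:,2]<.27)&(abs(q[:,1]+.228)<.06)&(q[:,0]>.38)&(q[:,0]<.47); q=q[k]
    for z in np.arange(.14,.27,.01):
        m=q[(q[:,2]>=z)&(q[:,2]<z+.01)]
        if len(m): print(n,z.round(3),len(m),np.percentile(m,[2,50,98],axis=0).round(3).tolist())
s=readout.read_state(); print(s["position"],s["wrist_force"])
p=eyes.capture("scene"); cv2.imwrite("pics/s4.png",cv2.resize(p["pixels"][20:260,120:360,::-1],None,fx=2.4,fy=2.4))
E
python3 tip.py
```

```text
scene 0.2 3 [[0.416, -0.222, 0.209], [0.422, -0.222, 0.21], [0.429, -0.221, 0.21]]
scene 0.21 50 [[0.414, -0.233, 0.211], [0.43, -0.221, 0.216], [0.435, -0.215, 0.22]]
scene 0.22 65 [[0.416, -0.231, 0.221], [0.43, -0.217, 0.225], [0.435, -0.213, 0.23]]
scene 0.23 75 [[0.418, -0.234, 0.23], [0.43, -0.217, 0.235], [0.435, -0.213, 0.24]]
scene 0.24 61 [[0.418, -0.238, 0.24], [0.431, -0.219, 0.245], [0.435, -0.212, 0.25]]
scene 0.25 84 [[0.414, -0.253, 0.251], [0.435, -0.218, 0.257], [0.437, -0.195, 0.26]]
scene 0.26 149 [[0.414, -0.264, 0.26], [0.435, -0.215, 0.264], [0.437, -0.188, 0.27]]
top 0.21 1 [[0.437, -0.221, 0.217], [0.437, -0.221, 0.217], [0.437, -0.221, 0.217]]
top 0.22 1 [[0.437, -0.22, 0.227], [0.437, -0.22, 0.227], [0.437, -0.22, 0.227]]
top 0.26 9 [[0.414, -0.205, 0.263], [0.438, -0.2, 0.265], [0.439, -0.198, 0.268]]
[ 0.42668237 -0.23082108  0.19083723] [-0.16379001  0.01163401  0.72662944]
```

View pics/s4.png

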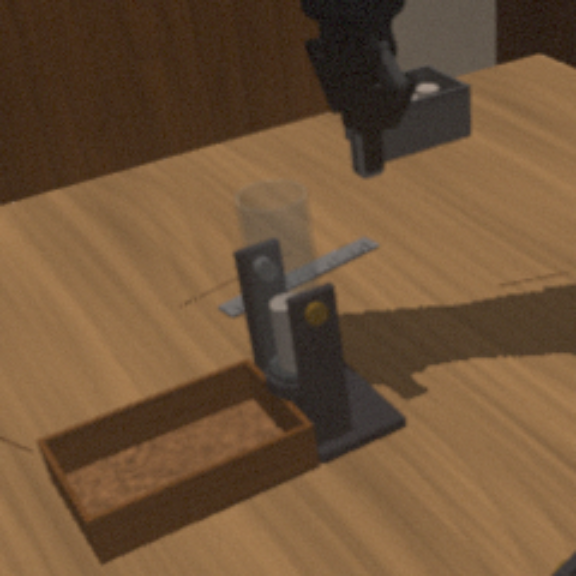

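Call:
carry_out --pt "0 0 0 20 4 6 0" --pt "0 0 0 22 0 0 0" --pt "0 0 0 6 0 0 0" --pt "0 0 0 6 0 -1 0" --pt "0 0 0 6 0 -2 0"

```text
time_s: 4.95
position: [0.486, -0.2346, 0.1869]
tool_rot: [[1.0, 0.001, -0.001], [0.001, -1.0, -0.0], [-0.001, 0.0, -1.0]]
wrist_force: [-1.7, 0.2, -0.5]
gripper_width: -0.002
grip_force: 0.7
```

Call:
carry_out --pt "0 0 0 7 0 -1 0" --pt "0 0 0 7 0 -1 0" --pt "0 0 0 7 0 0 0" --pt "0 0 0 7 0 1 0" --pt "0 0 0 0 0 0 0"

```text
time_s: 5.58
position: [0.515, -0.2346, 0.1876]
tool_rot: [[1.0, 0.001, 0.001], [0.001, -1.0, -0.0], [0.001, 0.0, -1.0]]
wrist_force: [-2.4, -1.1, 1.4]
gripper_width: -0.001
grip_force: 0.9
```

Run:
```python
from h import *
p=eyes.capture("scene"); cv2.imwrite("pics/s5.png",cv2.resize(p["pixels"][20:260,120:360,::-1],None,fx=2.4,fy=2.4))
```

```text
(no output)
```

View pics/s5.png

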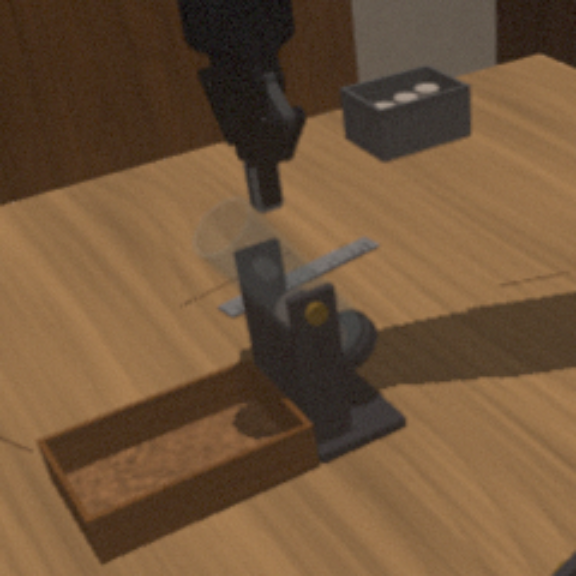

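Call:
carry_out --pt "0 0 0 6 0 2 0" --pt "0 0 0 6 0 2 0" --pt "0 0 0 6 0 3 0" --pt "0 0 0 6 0 3 0" --pt "0 0 0 6 0 4 0"

```text
time_s: 6.25
position: [0.5454, -0.2348, 0.1741]
tool_rot: [[1.0, 0.001, 0.001], [0.001, -1.0, -0.001], [0.001, 0.001, -1.0]]
wrist_force: [-1.4, 0.8, 5.0]
gripper_width: 0.001
grip_force: 2.6
```

Call:
carry_out --pt "0 0 0 6 0 4 0" --pt "0 0 0 7 0 5 0" --pt "0 0 0 7 0 5 0" --pt "0 0 0 6 0 6 0" --pt "0 0 0 6 0 6 0"

```text
time_s: 6.88
position: [0.5769, -0.2344, 0.1473]
tool_rot: [[1.0, 0.001, 0.0], [0.001, -1.0, 0.0], [0.0, -0.0, -1.0]]
wrist_force: [-2.1, -0.5, 3.5]
gripper_width: 0.002
grip_force: 2.0
```

Call:
carry_out --pt "0 0 0 6 0 6 0" --pt "0 0 0 5 0 6 0" --pt "0 0 0 4 0 7 0" --pt "0 0 0 0 0 6 0" --pt "0 0 0 0 0 3 0"

```text
time_s: 7.5
position: [0.5927, -0.2346, 0.1198]
tool_rot: [[1.0, 0.001, 0.003], [0.001, -1.0, -0.0], [0.003, 0.0, -1.0]]
wrist_force: [4.8, 0.3, 3.8]
gripper_width: -0.004
grip_force: 2.6
```

Run:
```python
from h import *
p=eyes.capture("scene"); cv2.imwrite("pics/s6.png",cv2.resize(p["pixels"][20:260,120:360,::-1],None,fx=2.4,fy=2.4))
```

```text
(no output)
```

View pics/s6.png

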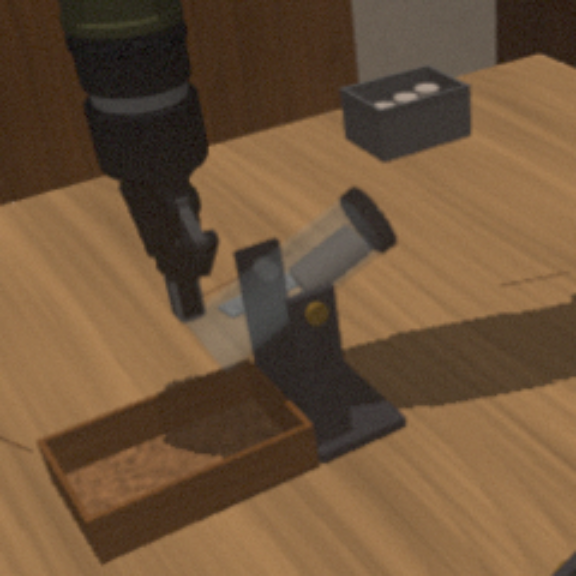

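Call:
carry_out --pt "0 0 0 0 0 2 0" --pt "0 0 0 0 0 2 0" --pt "0 0 0 0 0 2 0" --pt "0 0 0 0 0 0 0" --pt "0 0 0 0 0 0 0"

```text
time_s: 8.18
position: [0.591, -0.2345, 0.1136]
tool_rot: [[1.0, 0.001, -0.0], [0.001, -1.0, 0.0], [-0.0, -0.0, -1.0]]
wrist_force: [2.9, 0.4, 2.7]
gripper_width: -0.005
grip_force: 2.0
```

```bash
cat > look.py <<'E'
from h import *
p=eyes.capture("scene"); cv2.imwrite("pics/last.png",cv2.resize(p["pixels"][20:260,120:360,::-1],None,fx=2.4,fy=2.4))
for t in ["slug_mid","slug_tube","offcut_tube"]:
    for r in finder.cut_out(t,p)[:2]:
        q=pts(p,r["region"]); print(t,round(r["score"],2),r["extent"],np.percentile(q,[2,50,98],axis=0).round(3).tolist() if len(q) else None)
E
python3 look.py
```

```text
slug_mid 0.73 [155.5, 199.1, 190.2, 222.4] [[0.645, -0.267, 0.008], [0.673, -0.219, 0.048], [0.696, -0.213, 0.071]]
slug_tube 0.81 [199.9, 97.6, 282.9, 176.8] [[0.435, -0.24, 0.098], [0.516, -0.209, 0.157], [0.587, -0.2, 0.202]]
slug_tube 0.57 [355.4, 214.6, 415.8, 341.2] [[0.499, 0.168, 0.051], [0.538, 0.211, 0.166], [0.551, 0.228, 0.221]]
offcut_tube 0.94 [357.8, 217.0, 415.6, 340.4] [[0.499, 0.17, 0.052], [0.538, 0.211, 0.167], [0.551, 0.227, 0.221]]
```

Slug is out, still settling. Wait, then lift straight up.

Call:
carry_out --pt "0 0 0 0 0 0 0" --pt "0 0 0 0 0 0 0" --pt "0 0 0 0 0 0 0" --pt "0 0 0 0 0 0 0" --pt "0 0 0 0 0 0 0"

```text
time_s: 9.0
position: [0.5911, -0.2345, 0.1136]
tool_rot: [[1.0, 0.001, -0.0], [0.001, -1.0, 0.0], [-0.0, -0.0, -1.0]]
wrist_force: [1.6, -0.3, 2.8]
gripper_width: -0.003
grip_force: 1.8
```

```bash
python3 look.py
```

```text
slug_mid 0.81 [150.4, 205.9, 180.3, 226.4] [[0.658, -0.242, 0.015], [0.684, -0.228, 0.031], [0.712, -0.222, 0.038]]
slug_tube 0.62 [198.4, 100.6, 284.2, 176.8] [[0.434, -0.24, 0.099], [0.515, -0.208, 0.157], [0.587, -0.2, 0.202]]
offcut_tube 0.65 [360.5, 216.4, 417.0, 342.3] [[0.5, 0.173, 0.053], [0.538, 0.212, 0.168], [0.551, 0.228, 0.221]]
```

View pics/last.png

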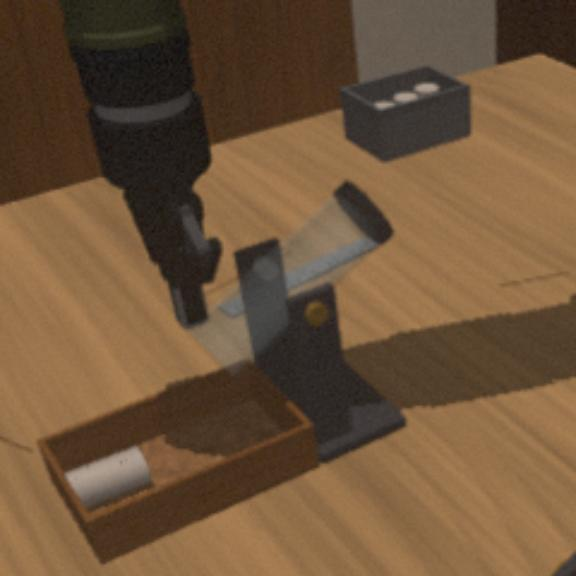

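The slug lies in the far end of the tray (crop ~110,475). Lift clear.

Call:
carry_out --pt "0 0 0 8 0 -45 0" --pt "0 0 0 10 0 -60 0" --pt "0 0 0 10 0 -60 0" --pt "0 0 0 0 0 -30 0" --pt "0 0 0 0 0 0 0"

```text
time_s: 9.82
position: [0.6198, -0.2347, 0.3108]
tool_rot: [[1.0, 0.001, 0.002], [0.001, -1.0, -0.001], [0.002, 0.001, -1.0]]
wrist_force: [0.5, -0.7, -1.4]
gripper_width: -0.001
grip_force: 0.0
```

Call:
carry_out --pt "0 0 0 0 0 0 0" --pt "0 0 0 0 0 0 0" --pt "0 0 0 0 0 0 0" --pt "0 0 0 0 0 0 0" --pt "0 0 0 0 0 0 0"

```text
time_s: 10.45
position: [0.6192, -0.2345, 0.3085]
tool_rot: [[1.0, 0.001, -0.0], [0.001, -1.0, 0.0], [-0.0, -0.0, -1.0]]
wrist_force: [0.1, 0.1, 0.1]
gripper_width: 0.002
grip_force: 0.0
```

Call:
carry_out --pt "0 0 0 0 0 0 0" --pt "0 0 0 0 0 0 0" --pt "0 0 0 0 0 0 0" --pt "0 0 0 0 0 0 0" --pt "0 0 0 0 0 0 0"

```text
time_s: 11.08
position: [0.6193, -0.2344, 0.3087]
tool_rot: [[1.0, 0.001, -0.0], [0.001, -1.0, 0.0], [-0.0, -0.0, -1.0]]
wrist_force: [0.6, -0.6, 0.5]
gripper_width: 0.001
grip_force: 0.0
```

Call:
carry_out --pt "0 0 0 0 0 0 0" --pt "0 0 0 0 0 0 0" --pt "0 0 0 0 0 0 0" --pt "0 0 0 0 0 0 0" --pt "0 0 0 0 0 0 0"

```text
time_s: 11.7
position: [0.6193, -0.2345, 0.3087]
tool_rot: [[1.0, 0.001, 0.0], [0.001, -1.0, -0.0], [0.0, 0.0, -1.0]]
wrist_force: [0.3, 0.3, -0.6]
gripper_width: 0.002
grip_force: 0.0
```

Call:
carry_out --pt "0 0 0 0 0 0 0" --pt "0 0 0 0 0 0 0" --pt "0 0 0 0 0 0 0" --pt "0 0 0 0 0 0 0" --pt "0 0 0 0 0 0 0"

```text
time_s: 12.32
position: [0.6193, -0.2345, 0.3087]
tool_rot: [[1.0, 0.001, -0.0], [0.001, -1.0, -0.0], [-0.0, 0.0, -1.0]]
wrist_force: [-0.6, -0.9, -0.7]
gripper_width: -0.003
grip_force: 0.0
```

```bash
python3 look.py
```

```text
slug_mid 0.69 [147.6, 209.0, 180.9, 228.8] [[0.657, -0.246, 0.012], [0.686, -0.228, 0.032], [0.714, -0.222, 0.038]]
slug_tube 0.67 [219.1, 98.5, 253.1, 185.6] [[0.486, -0.273, 0.042], [0.526, -0.211, 0.173], [0.539, -0.2, 0.22]]
offcut_tube 0.95 [357.5, 214.1, 419.4, 339.6] [[0.499, 0.158, 0.047], [0.538, 0.211, 0.165], [0.552, 0.228, 0.221]]
```

View pics/last.png

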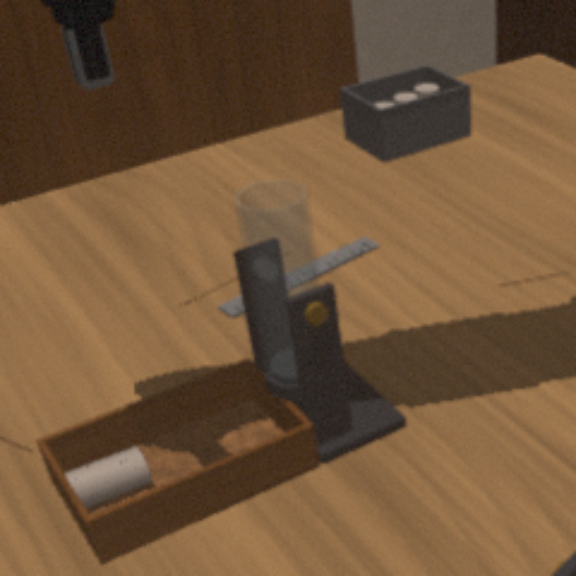

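The tube is upright, the slug is at rest in the tray and the arm is clear of everything.

```bash
python3 -c "
from plant import env
print(env.finish_job())"
```

```text
the job is handed in; nothing more can be done
None
```

The job is handed in: the long slug lies in its own stand's catch tray, its tube is back upright, the other tube and its offcut were left alone, and the arm is clear; the hand-in returned no verdict.

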